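# Rebuild the gear stack on a printer drive unit

## Task

Rebuild the stack on the upright squared shaft of the printer drive unit: first the gear (boss up), turned under light pressure until its square hole drops over the square and it lies flat on the collar, then the spacer ring, and last the black knob cap, each fully home. Never force a part down: push with no more than about 6 kg of weight. Leave the other things on the bench where they are.

Things in the scene. Friction and masses are not known exactly. Their poses are not given: they have to be found in the camera images.
- drive: Fixed printer drive unit: steel plate 110 mm (its x, -55 to 55) by 160 mm (its y, -110 to 50), 18 mm thick; motor can (42 mm wide, top 64 mm above the bench) at its y = -85 mm; two idlers under 28 mm high near y = -55 mm. Origin on the bench surface, on the axis of the upright shaft, which stands on a round collar 44 mm wide, flat top 30 mm above the bench.
- seat (a point): On the shaft's axis at the collar's top (30 mm above the bench), where the gear's underside must lie. Above it the shaft is a 20 x 20 mm square, 14 mm high, then a round pin 20 mm thick whose end is 52 mm above this point (last 4 mm tapered). The square stands askew to the unit at an angle that is not measured (repeats every quarter turn). Braked: the shaft gives way only above about 0.6 N m.
- gear: Loose grey gear, 65 mm across, 8 mm thick, with a 34 x 34 mm square boss on top (8 to 26 mm up). A 22.6 mm square hole goes right through, parallel to the boss and to the gear's x and y. Origin: centre of underside, z up. About 60 g. Slides over the pin, stops on the square's corners if not lined up (14 mm too high), drops when within about 0.13 rad.
- spacer: Loose aluminium ring, 36 mm outside, 22.4 mm hole, 14 mm high. Origin in the centre of the underside, z up. Goes on the pin on top of the gear's boss: its underside is then 26 mm above the collar. About 40 g.
- cap: Loose black knob cap, open side down: skirt 36 mm outside, 22 mm high, with a blind hole 22.4 mm wide, 16 mm deep from below; on top a round knob 26 mm wide, 22 to 36 mm above the underside. Origin: centre of the open underside, z up. Goes over the pin's end onto the spacer: underside then 40 mm above the collar. About 40 g.
- bearing: Bystander, loose steel ring (bearing) 52 mm outside, 15 mm high, wider than the spacer. Origin centre of underside.
- screwdriver: Bystander, loose screwdriver lying on the bench. Leave alone.
- cleaner: Bystander, white bottle 64 mm wide, 170 mm high. Origin centre of underside.
- roller: Bystander, black rubber feed roller 22 mm thick, about 240 mm long, lying. Origin under its middle, its length along its x.
- screwtray: Bystander, grey tray 120 x 90 mm, 30 mm high. Origin centre of underside.
Things that resemble listed ones, but are neither listed nor needed, are in the scene too. Leave any yellow look-alike of the gear alone.

How it is judged:
On the way, in this order (a step that is already met when the one before it is completed fails the run):
1. the gear lies flat on the collar, over the square (z of gear in the frame of seat between -0.003 and 0.003 m and horizontal distance between gear and seat below 0.004 m and angle between gear's own z axis and vertical below 0.1 rad), for 0.2 s.
2. the spacer lies on the gear, gear still home (all of step 1 and z of spacer in the frame of seat between 0.023 and 0.029 m and horizontal distance between spacer and seat below 0.004 m and angle between spacer's own z axis and vertical below 0.1 rad), for 0.2 s.
3. the cap is home on the spacer, gear and spacer still home (all of step 2 and z of cap in the frame of seat between 0.037 and 0.043 m and horizontal distance between cap and seat below 0.004 m and angle between cap's own z axis and vertical below 0.1 rad), for 0.2 s.
At the end, for the whole second after the job is handed in: Gear, spacer and cap are stacked on the shaft in this order, each upright (within 0.1 rad), centred within 4 mm and within 3 mm of its home height above the collar (0, 26 and 40 mm), at rest (all of step 3 and linear speed of each of gear, spacer, cap below 0.02 m/s); the robot touches nothing.
It fails at once if a part was forced: pressed on the drive unit or on the layer below with more than 60 N (contact force between any of gear, spacer, cap and drive above 60 N or contact force between gear and spacer above 60 N or contact force between spacer and cap above 60 N).
It fails at once if a bystander was moved by more than 30 mm (distance of any of bearing, screwdriver, cleaner, roller, screwtray from where it was at the start of the episode above 0.03 m).
It also fails if it takes over 64 s, if anything falls off the work surface, if the arm or the gripper's body presses on something with over 40 N, if the wrist force passes 120 N, or if a joint passes its speed limit or range.

## Robot

A 6-joint arm with a two-finger parallel gripper is mounted at the origin on the work surface. World frame = base frame: x ahead of the robot, y to its left, z up, the work surface at z = 0. Lengths are in m, angles in rad, forces in N, time in s.
With the tool pointing down it reaches from about 0.225 to 0.875 m from the base axis. Payload 3.4 kg.
Tool frame: the origin (TCP) lies midway between the tips of the shut fingers; the grasp point (between the pads) lies 19 mm behind it; z points along the fingers, y is the line along which they close (so a half turn about z gives the same grasp; the last joint's range is limited). The gripper opens to 85 mm and grips with 20 to 120 N. Pads are 22 mm wide; open, the fingers measure 114 mm over their backs; the gripper's body (76 mm by 85 mm) begins 54 mm behind the grasp point. The pads swing forward as they close: fully open they stand 13 mm farther back than shut.
Start: joints at [1.061, 0.276, 1.505, -0, 1.361, -0.121], TCP at [0.218, 0.532, 0.231] pointing down, gripper open.
Joint ranges: [-2.89, 2.89], [-0.75, 2.08], [0.22, 2.7], [-1.18, 4.32], [0.11, 2.71], [-2.7, 2.7]. Speed limits (rad/s): [2.57, 2.57, 3.14, 3.14, 3.14, 3.14].

## Interface

Orientations are given as a unit quaternion [w, x, y, z].
In Python, from station import r gives the robot as it stands.
- The arm moves only by the tool send_rows, never from a script. Its argument "series" is a list that holds one entry, the list of rows, each a list of 7 numbers: the shift along the world's x, y, z in cm, then the turn, a rotation vector about the world's x, y, z in rad, then the closure, from 0 (fully open) to 1 (shut). A call has 1 to 20 rows; each row is the pose to reach, as a shift and turn from the pose commanded when the call began; what a row does not reach only later rows make up. A row lasts 1/8 s, in which the tool goes at most 62.5 mm and 10.7 degrees, less where a joint would pass 70% of its speed; a pose out of reach is approached as far as the arm can. A call with a gripper value outside its range is refused whole. The fingers move at their own pace and stop on an object; "newtons" is the grip in N (left out, the last holds). Time passes only in rows, so rows that repeat a pose let the fingers close. It gives the time, the measured TCP pose, the force, the opening and the grip force at its end, in the units of the state.
- r.get_obs(): the state, without advancing time (a new reading comes with each control period).
- r.get_image(name): name is "scene" or "top" or "wrist"; returns (picture, depth): 480x640x3 uint8, red, green, blue; 480x640 float32, m along the optical axis (not along the pixel's ray), 0 where there is no reading.
- r.calibration(name): a dict with "camera_matrix" (3x3 intrinsics, pixels), "R" (3x3) and "t" (3): a world point X has camera coordinates R X + t; the wrist camera has in their place "T_tool_cam" (4x4, takes a point from camera to tool coordinates, whose origin is the TCP and whose axes are the flange's). Camera axes: x right, y down, z forward; pixel columns grow to the right and rows downward; lengths in m; the calibration is good to about 2 mm. A picture is of the moment at which its call begins: read the wrist's pose just before it. calibration takes no time and is no camera call.
- r.job_done(): hands the job in; it is judged then, once.
The state is a dict: "time_s": time; "joint_positions": joint angles; "qvel": joint speeds; "tau": joint torques, N m; "position": TCP position; "tool_rot": TCP orientation; "wrist_force": force on the tool from outside, world axes, zero at the start; "wrist_torque": the same for the moment, N m; "width": finger opening in m; "grip_force": force on a finger pad.
Only numpy, scipy, OpenCV 4.12 (cv2) and the standard library are available. Lean on these libraries where they do the work, as an engineer would, in place of code of your own. Each camera call takes 0.05 s, during which the arm holds its last target. There are 200 camera calls.

## Working session

There is one attempt and no reset: what is moved stays moved. The work goes in short steps, Python scripts to look and compute and a tool call to move; the robot and the scene stay as the last step left them, time stands still between calls to the robot, and variables do not carry over. Pictures are saved under pics/ and viewed, at most 10 in all, crops included, and the job is handed in when it is done.

Besides the shell and the picture viewer there is one more tool, called after ">>>" as a command line: name --argument value ..., lists and objects as JSON in quotes. send_rows: Moves the arm, as the interface text tells. Its arguments: {"type":"object","properties":{"series":{"type":"array"},"newtons":{"type":"number"}},"required":["series"]}

```bash
ls; mkdir -p pics
cat > h.py <<'E'
import numpy as np, cv2
from station import r
def grab(n):
    o=r.get_obs(); im,d=r.get_image(n); np.savez(''+n+'.npz',im=im,d=d,p=o['position'],q=o['tool_rot']); return im,d
def load(n):
    z=np.load(''+n+'.npz'); return z['im'],z['d'],z['p'],z['q']
def save(n,im): cv2.imwrite('pics/'+n+'.png',cv2.cvtColor(im,cv2.COLOR_RGB2BGR))
def world(name,d,p=None,q=None):
    c=r.calibration(name);K=np.array(c['camera_matrix']);v,u=np.mgrid[0:480,0:640]
    X=np.stack([(u-K[0,2])/K[0,0]*d,(v-K[1,2])/K[1,1]*d,d],-1)
    if 'R' in c: return (X-np.array(c['t']))@np.array(c['R'])
    from scipy.spatial.transform import Rotation as Ro
    T=np.array(c['T_tool_cam']); X=X@T[:3,:3].T+T[:3,3]
    return X@Ro.from_quat([q[1],q[2],q[3],q[0]]).as_matrix().T+p
E
python3 - <<'E'
from h import *
for n in('top','scene'):
    im,d=grab(n); save(n+'0',im)
o=r.get_obs(); print({k:np.round(v,3) for k,v in o.items()})
E
```

```text
pics
{'time_s': np.float64(0.1), 'joint_positions': array([ 1.061,  0.277,  1.506, -0.   ,  1.361, -0.121]), 'qvel': array([ 0.001, -0.001, -0.003,  0.001, -0.002, -0.001]), 'tau': array([ 2.0000e-03, -4.1770e+01, -2.4641e+01, -0.0000e+00,  6.0000e-03,
       -0.0000e+00]), 'position': array([0.218, 0.532, 0.231]), 'tool_rot': array([-0.   ,  0.193,  0.981, -0.001]), 'wrist_force': array([-0.611, -0.137,  1.097]), 'wrist_torque': array([-0.014, -0.012, -0.016]), 'grip_force': np.float64(0.0), 'width': np.float64(0.085)}
```

View pics/top0.png

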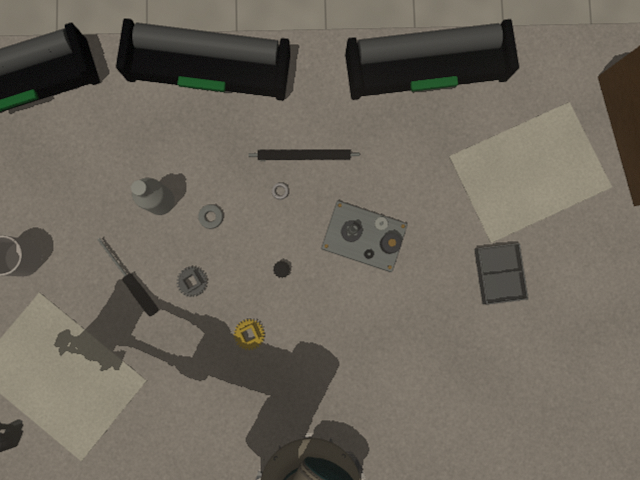

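View pics/scene0.png

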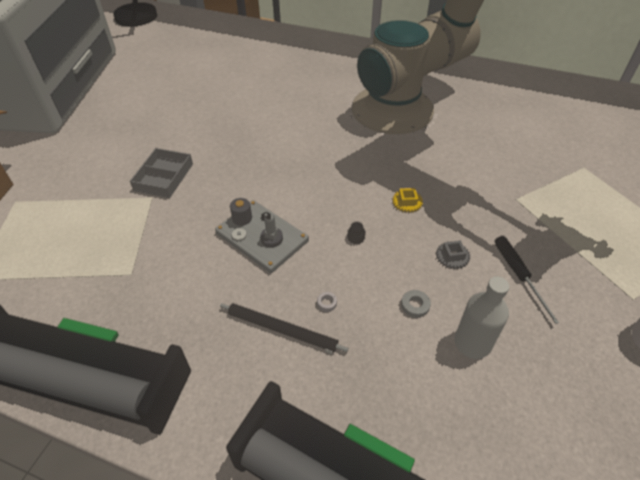

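Top picture: the grey gear is at (192,281) and its yellow look-alike at (250,332). The small ring at (281,190) is the spacer, and the wider ring at (210,216) is the bearing. The cap is at (282,268), the shaft at (351,230) and the motor at (390,241). I choose the grey gear, the small ring and the black cap. Next I measure them and check in a crop.

Run:
```python
from h import *
im,d,_,_=load('top'); W=world('top',d)
def cl(n,u,v,w,lo,hi):
    P=W[v-w:v+w,u-w:u+w].reshape(-1,3); m=(P[:,2]>lo)&(P[:,2]<hi); P=P[m]
    mm=((W[v-w:v+w,u-w:u+w,2]>lo)&(W[v-w:v+w,u-w:u+w,2]<hi)).astype(np.uint8)
    q=P[:,:2].astype(np.float32)*1000; R=cv2.minAreaRect(q)
    print(n,len(P),'med',np.round(np.median(P,0),4),'mid',np.round((P.max(0)+P.min(0))/2,4),'ext',np.round(np.ptp(P,axis=0),4),'rect',np.round(R[0],1),np.round(R[1],1),round(R[2],1))
cl('gear all',192,281,22,.004,.04); cl('gear boss',192,281,22,.019,.04)
cl('spacer',281,190,14,.007,.03); cl('bearing',210,216,18,.008,.03)
cl('cap',282,268,14,.006,.06); cl('knob',282,268,14,.029,.06)
cl('plate',365,236,50,.012,.023); cl('collar',351,230,16,.026,.034);cl('pin',351,230,20,.07,.1)
cl('motor',390,241,20,.055,.075)
c=r.calibration('top');print(c)
K=np.vstack([cv2.resize(im[y:y+60,x:x+80],(400,300),interpolation=cv2.INTER_CUBIC) for x,y in((152,251),(311,200))])
L=np.vstack([cv2.resize(im[y:y+60,x:x+80],(400,300),interpolation=cv2.INTER_CUBIC) for x,y in((241,160),(242,238))])
save('crop1',np.hstack([K,L]))
```

```text
gear all 706 med [0.4403 0.2366 0.0093] mid [0.441  0.2401 0.0188] ext [0.0911 0.0918 0.0295] rect [440.9 240. ] [91.1 91.8] 0.1
gear boss 170 med [0.4401 0.2389 0.0266] mid [0.4407 0.2387 0.0264] ext [0.0437 0.0442 0.0142] rect [440.  238.6] [34.5 35.1] 31.0
spacer 140 med [0.6293 0.0473 0.0145] mid [0.6321 0.046  0.0142] ext [0.0401 0.0368 0.0145] rect [630.4  43.4] [33.8 41.9] 15.0
bearing 374 med [0.5773 0.1968 0.0155] mid [0.5778 0.1995 0.0152] ext [0.0523 0.0548 0.0144] rect [578.1 198.9] [53.6 52. ] 83.7
cap 226 med [0.4602 0.0467 0.0331] mid [0.4637 0.0502 0.0236] ext [0.0414 0.0535 0.0347] rect [461.1  49.2] [46.7 34.3] 70.6
knob 118 med [0.4612 0.0477 0.0367] mid [0.4605 0.047  0.0357] ext [0.0232 0.0234 0.0105] rect [460.5  46.9] [23.3 23.1] 87.7
plate 2770 med [ 0.5269 -0.127   0.0188] mid [ 0.5261 -0.1314  0.0175] ext [0.153  0.1839 0.011 ] rect [ 526.7 -131.2] [160.  110.3] 70.1
collar 199 med [ 0.5353 -0.0998  0.0308] mid [ 0.5333 -0.1033  0.0301] ext [0.0486 0.0425 0.0077] rect [ 536.7 -102.9] [46.1 43. ] 14.9
pin 42 med [ 0.5351 -0.1008  0.0801] mid [ 0.5364 -0.1028  0.0794] ext [0.0184 0.0184 0.0143] rect [ 536.3 -102.8] [18.5 18. ] 86.9
motor 315 med [ 0.5076 -0.1818  0.0613] mid [ 0.5073 -0.182   0.0626] ext [0.0396 0.0398 0.0148] rect [ 507.2 -182. ] [39.7 39.4] 88.5
{'camera_matrix': array([[599.087322  ,   0.        , 315.01064306],
       [  0.        , 599.087322  , 234.83663235],
       [  0.        ,   0.        ,   1.        ]]), 'R': array([[-0.02694136, -0.99951496,  0.01562103],
       [-0.99553548,  0.02541342, -0.09090251],
       [ 0.09046143, -0.01800033, -0.99573727]]), 't': array([-0.0112926 ,  0.53080815,  1.24641474])}
```

View pics/crop1.png

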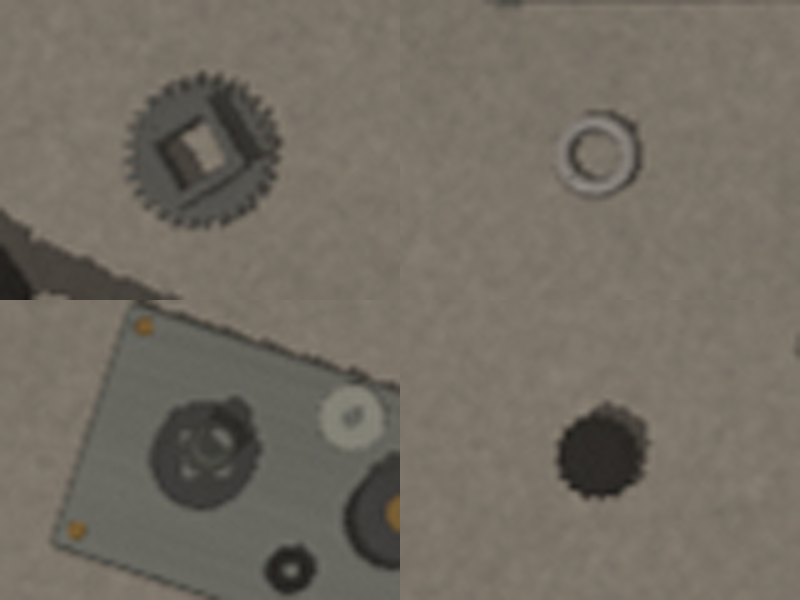

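The crops show the grey gear with its square boss, the thin narrow ring (spacer), the ribbed black cap, and the collar with the askew square. The measured sizes fit the descriptions: boss 34 mm, plate 160x110 mm, pin top at 0.08 m. The shaft is at about (0.5366, -0.1029). First I look at the square from above with the wrist camera.

>>> send_rows --series '[[[31.8, -63.5, 0, 0, 0, -0.64, 0], [31.8, -63.5, 0, 0, 0, -0.64, 0], [31.8, -63.5, 0, 0, 0, -0.64, 0], [31.8, -63.5, 0, 0, 0, -0.64, 0], [31.8, -63.5, 0, 0, 0, -0.64, 0], [31.8, -63.5, 0, 0, 0, -0.64, 0], [31.8, -63.5, 0, 0, 0, -0.64, 0], [31.8, -63.5, 0, 0, 0, -0.64, 0], [31.8, -63.5, 0, 0, 0, -0.64, 0], [31.8, -63.5, 0, 0, 0, -0.64, 0], [31.8, -63.5, 0, 0, 0, -0.64, 0], [31.8, -63.5, 0, 0, 0, -0.64, 0], [31.8, -63.5, 0, 0, 0, -0.64, 0], [31.8, -63.5, 0, 0, 0, -0.64, 0], [31.8, -63.5, 0, 0, 0, -0.64, 0]]]' --newtons 25

```text
time_s: 1.98
position: [0.5352, -0.1012, 0.2315]
tool_rot: [-0.0, 0.491, 0.871, 0.0]
wrist_force: [0.3, -0.1, 0.2]
width: 0.0859
grip_force: 0.0
```

Run:
```python
from h import *
im,d=grab('wrist'); save('wrist1',im); _,_,p,q=load('wrist'); print(p,q,r.get_obs()['time_s'])
print(np.round(r.calibration('wrist')['T_tool_cam'],4))
W=world('wrist',d,p,q)
S=np.array([.5366,-.1029])
near=np.hypot(W[...,0]-S[0],W[...,1]-S[1])
for lo,hi,R in((.075,.1,.03),(.042,.048,.03),(.028,.033,.03),(.012,.022,.3)):
    m=(W[...,2]>lo)&(W[...,2]<hi)&(near<R)&(d>0); P=W[m]; 
    if len(P)<5: print(lo,len(P)); continue
    R=cv2.minAreaRect((P[:,:2]*1000).astype(np.float32)); v,u=np.nonzero(m)
    print(lo,len(P),np.round(R[0],1),np.round(R[1],1),round(R[2],1),'z',np.round(np.median(P[:,2]),4),'px',u.min(),u.max(),v.min(),v.max())
```

```text
[ 0.5352415  -0.10116306  0.23152235] [-2.37790625e-04  4.91162521e-01  8.71067894e-01  2.14752716e-04] 2.025
[[-5.000e-04 -9.500e-01 -3.123e-01  8.060e-02]
 [ 1.000e+00 -7.000e-04  7.000e-04 -1.300e-03]
 [-9.000e-04 -3.123e-01  9.500e-01 -1.418e-01]
 [ 0.000e+00  0.000e+00  0.000e+00  1.000e+00]]
0.075 188 [ 535.5 -100.9] [19.  19.3] 16.1 z 0.0788 px 310 331 209 230
0.042 178 [ 535.7 -100.8] [20.1 20.4] 1.1 z 0.0433 px 308 334 197 223
0.028 811 [ 535.8 -101.1] [42.6 43.8] 30.1 z 0.0294 px 300 341 187 228
0.012 16006 [542.  -99.5] [513.4 376. ] 31.6 z 0.0173 px 116 584 2 358
```

View pics/wrist1.png

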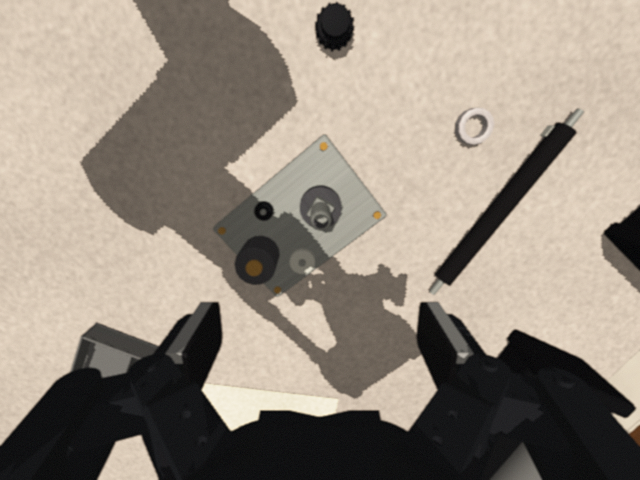

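The wrist view shows the shaft at (321,210), with the square's shoulder fitting a 20 mm square at about 1 degree in the world frame. The wrist and top cameras disagree by about 2 mm, which gripping will settle. Now to the gear.

>>> send_rows --series '[[[-9.7, 34.2, -5, 0, 0, 0, 0.25], [-9.7, 34.2, -5, 0, 0, 0, 0.25], [-9.7, 34.2, -5, 0, 0, 0, 0.25], [-9.7, 34.2, -5, 0, 0, 0, 0.25], [-9.7, 34.2, -5, 0, 0, 0, 0.25], [-9.7, 34.2, -5, 0, 0, 0, 0.25], [-9.7, 34.2, -5, 0, 0, 0, 0.25], [-9.7, 34.2, -5, 0, 0, 0, 0.25], [-9.7, 34.2, -5, 0, 0, 0, 0.25], [-9.7, 34.2, -5, 0, 0, 0, 0.25]]]'

```text
time_s: 3.28
position: [0.4395, 0.2382, 0.1816]
tool_rot: [0.0, 0.493, 0.87, 0.0]
wrist_force: [-0.6, -0.8, 0.1]
width: 0.0642
grip_force: 0.0
```

```bash
cat >> h.py <<'E'
def rect(n,W,S,lo,hi,R):
    m=(W[...,2]>lo)&(W[...,2]<hi)&(np.hypot(W[...,0]-S[0],W[...,1]-S[1])<R); P=W[m]
    if len(P)<5: print(n,len(P)); return
    A=cv2.minAreaRect((P[:,:2]*1000).astype(np.float32)); v,u=np.nonzero(m)
    print(n,len(P),np.round(A[0],1),np.round(A[1],1),round(A[2],1),'z',np.round(np.median(P[:,2]),4),'px',u.min(),u.max(),v.min(),v.max())
def wr(*specs):
    im,d=grab('wrist'); _,_,p,q=load('wrist'); W=world('wrist',d,p,q)
    print(np.round(p,4),'tool y deg',round(2*np.degrees(np.arctan2(q[2],q[1]))-90,2))
    for s in specs: rect(s[0],W,*s[1:])
    return im,d,W
E
python3 - <<'E'
from h import *
wr(('boss',(.44,.239),.022,.03,.035),('gear',(.44,.239),.004,.03,.045))
o=r.get_obs();print(o['time_s'],o['width'],np.round(o['qvel'],3))
E
```

```text
[0.4395 0.2382 0.1816] tool y deg 30.95
boss 803 [439.  241.1] [33.4 34.6] 30.1 z 0.0252 px 303 340 197 234
gear 2795 [438.6 241.2] [64.4 64.5] 75.4 z 0.0078 px 287 355 177 243
3.325 0.0640872489597978 [ 0.005  0.003  0.001  0.001 -0.003  0.   ]
```

>>> send_rows --series '[[[0.1, 0.1, -6, 0, 0, 0, 0.25], [0.1, 0.1, -12, 0, 0, 0, 0.25], [0.1, 0.1, -15.5, 0, 0, 0, 0.25], [0.1, 0.1, -16.9, 0, 0, 0, 0.25], [0.1, 0.1, -16.9, 0, 0, 0, 0.25], [0.1, 0.1, -16.9, 0, 0, 0, 1], [0.1, 0.1, -16.9, 0, 0, 0, 1], [0.1, 0.1, -16.9, 0, 0, 0, 1], [0.1, 0.1, -16.9, 0, 0, 0, 1], [0.1, 0.1, -16.9, 0, 0, 0, 1]]]' --newtons 20

```text
time_s: 4.58
position: [0.4413, 0.2406, 0.0139]
tool_rot: [0.001, 0.492, 0.871, 0.001]
wrist_force: [0.0, -0.9, 6.3]
width: 0.0335
grip_force: 21.1
```

Run:
```python
from h import *
wr(('boss',(.44,.239),.022,.03,.035),('gear',(.44,.239),.004,.03,.045))
o=r.get_obs();print(o['time_s'],o['width'],np.round(o['wrist_force'],2))
```

```text
[0.4413 0.2406 0.0139] tool y deg 31.06
boss 4007 [439.3 241.7] [60.6 35.4] 31.2 z 0.0252 px 248 391 275 348
gear 10126 [436.3 243.3] [62.8 58.8] 83.0 z 0.016 px 248 391 229 351
4.625 0.03333991216998248 [-0.23 -1.02  6.27]
```

>>> send_rows --series '[[[0, 0, 0, 0, 0, 0, 0.3], [0, 0, 0, 0, 0, 0, 0.3], [0, 0, 6, 0, 0, 0, 0.3], [0, 0, 12, 0, 0, 0, 0.3], [0, 0, 17, 0, 0, 0, 0.3], [0, 0, 17, 0, 0, 0, 0.3], [0, 0, 17, 0, 0, 0, 0.3], [0, 0, 17, 0, 0, 0, 0.3]]]'

```text
time_s: 5.62
position: [0.4388, 0.2396, 0.1805]
tool_rot: [-0.001, 0.492, 0.871, -0.001]
wrist_force: [-0.5, 0.5, -0.4]
width: 0.0599
grip_force: 0.0
```

Run:
```python
from h import *
wr(('boss',(.44,.239),.022,.03,.035),('gear',(.44,.239),.004,.03,.045))
im,d=grab('top');W=world('top',d);rect('top boss',W,(.44,.239),.02,.03,.03)
o=r.get_obs();print(o['time_s'],o['width'],np.round(o['wrist_force'],2))
```

```text
[0.4388 0.2396 0.1805] tool y deg 31.05
boss 808 [440.1 241.9] [33.4 34.8] 30.4 z 0.0252 px 305 342 199 236
gear 2792 [439.7 241.8] [64.5 64.4] 62.9 z 0.0078 px 289 357 179 245
top boss 162 [441.  239.5] [34.6 34.6] 30.3 z 0.0261 px 180 201 270 290
5.725 0.05956373129442615 [0.66 0.01 0.7 ]
```

>>> send_rows --series '[[[0.1, 0.1, -2, 0, 0, -0.18, 0.3], [0.1, 0.1, -4, 0, 0, -0.36, 0.3], [0.1, 0.1, -6, 0, 0, -0.54, 0.3], [0.1, 0.1, -8, 0, 0, -0.72, 0.3], [0.1, 0.1, -9, 0, 0, -0.9, 0.3], [0.1, 0.1, -10, 0, 0, -1.08, 0.3], [0.1, 0.1, -11, 0, 0, -1.26, 0.3], [0.1, 0.1, -12, 0, 0, -1.44, 0.3], [0.1, 0.1, -13, 0, 0, -1.57, 0.3], [0.1, 0.1, -14, 0, 0, -1.57, 0.3], [0.1, 0.1, -16.9, 0, 0, -1.57, 0.3], [0.1, 0.1, -16.9, 0, 0, -1.57, 0.3], [0.1, 0.1, -16.9, 0, 0, -1.57, 1], [0.1, 0.1, -16.9, 0, 0, -1.57, 1], [0.1, 0.1, -16.9, 0, 0, -1.57, 1], [0.1, 0.1, -16.9, 0, 0, -1.57, 1], [0.1, 0.1, -16.9, 0, 0, -1.57, 1]]]' --newtons 25

```text
time_s: 7.85
position: [0.4416, 0.2414, 0.0141]
tool_rot: [-0.0, 0.963, 0.268, 0.001]
wrist_force: [-0.6, 0.2, 5.0]
width: 0.0332
grip_force: 25.7
```

Run:
```python
from h import *
im,d,W=wr()
o=r.get_obs();print(o['time_s'],o['width'],np.round(o['wrist_force'],2),o['grip_force'],o['position'])
```

```text
[0.4416 0.2414 0.0141] tool y deg -58.89
7.9 0.03326730671439324 [-0.87 -0.51  5.92] 25.664159953594208 [0.44158775 0.24134845 0.014115  ]
```

>>> send_rows --series '[[[0, 0, 3, 0, 0, 0, 1], [0, 0, 9, 0, 0, 0, 1], [0, 0, 15, 0, 0, 0, 1], [2, -6, 20, 0, 0, -0.15, 1], [9.6, -34.3, 21.7, 0, 0, -0.3, 1], [9.6, -34.3, 21.7, 0, 0, -0.524, 1], [9.6, -34.3, 21.7, 0, 0, -0.524, 1], [9.6, -34.3, 21.7, 0, 0, -0.524, 1], [9.6, -34.3, 21.7, 0, 0, -0.524, 1], [9.6, -34.3, 21.7, 0, 0, -0.524, 1], [9.6, -34.3, 21.7, 0, 0, -0.524, 1], [9.6, -34.3, 21.7, 0, 0, -0.524, 1], [9.6, -34.3, 21.7, 0, 0, -0.524, 1]]]'

```text
time_s: 9.52
position: [0.5367, -0.1005, 0.2304]
tool_rot: [-0.0, 1.0, 0.01, -0.0]
wrist_force: [0.6, -0.1, -0.8]
width: 0.0334
grip_force: 25.4
```

Run:
```python
from h import *
im,d,W=wr(('pin',(.5366,-.102),.073,.1,.03),('shoulder',(.5366,-.102),.0415,.048,.02),('collar',(.5366,-.102),.026,.034,.03),('gear',(.537,-.102),.214,.23,.04),('boss',(.537,-.102),.235,.246,.022))
save('wrist2',im)
o=r.get_obs();print(o['time_s'],o['width'],np.round(o['wrist_force'],2),o['grip_force'],o['position'])
```

```text
[ 0.5367 -0.1005  0.2304] tool y deg -88.81
pin 200 [ 535.8 -101.4] [18.9 19.1] 57.4 z 0.0788 px 309 331 208 230
shoulder 169 [ 535.6 -101.6] [19.7 19.8] 1.0 z 0.0432 px 310 330 201 220
collar 922 [ 535.5 -101.5] [43.6 43.5] 19.1 z 0.0292 px 299 341 186 228
gear 5304 [ 537.9 -102.9] [62.9 58.2] 38.7 z 0.2232 px 253 386 232 355
boss 3883 [ 534.9 -102. ] [35.3 40.1] 1.6 z 0.2411 px 275 369 277 351
9.575 0.0334864880512448 [ 0.25  0.46 -0.57] 25.39077490568161 [ 0.53676103 -0.10068631  0.23038824]
```

View pics/wrist2.png

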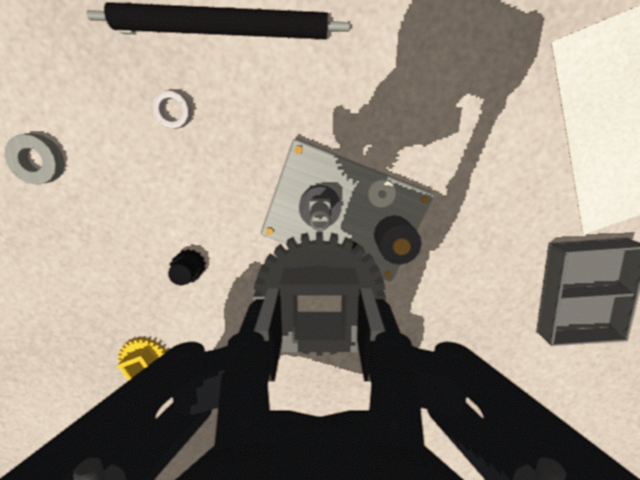

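Wrist view with the gear held: the shaft is at (320,208) and the gear's boss at (320,310), and their edges are parallel to within about 0.6 degrees. The two wrist views give the shaft at about (0.5357, -0.1012). I go down to just above the pin.

>>> send_rows --series '[[[-0.05, -0.05, -6, 0, 0, 0, 1], [-0.05, -0.05, -10, 0, 0, 0, 1], [-0.05, -0.05, -12, 0, 0, 0, 1], [-0.05, -0.05, -12.3, 0, 0, 0, 1], [-0.05, -0.05, -12.3, 0, 0, 0, 1], [-0.05, -0.05, -12.3, 0, 0, 0, 1]]]'

```text
time_s: 10.32
position: [0.5375, -0.1025, 0.1087]
tool_rot: [0.0, 1.0, 0.01, 0.001]
wrist_force: [-0.4, 0.6, -1.0]
width: 0.0333
grip_force: 25.4
```

Run:
```python
from h import *
o=r.get_obs();print(o['time_s'],np.round(o['wrist_force'],2),o['position'])
im,d=grab('top');W=world('top',d)
rect('disk',W,(.537,-.102),.088,.108,.04);rect('boss',W,(.537,-.102),.11,.13,.03)
```

```text
10.325 [-0.37  0.63 -1.02] [ 0.53745245 -0.102529    0.10866171]
disk 100 [514.6 -93.9] [50.9 14.3] 64.3 z 0.1026 px 340 363 230 243
boss 1
```

>>> send_rows --series '[[[-0.05, 0.1, 0, 0, 0, 0, 1], [-0.05, 0.1, -0.8, 0, 0, 0, 1], [-0.05, 0.1, -1.2, 0, 0, 0, 1], [-0.05, 0.1, -1.6, 0, 0, 0, 1], [-0.05, 0.1, -2, 0, 0, 0, 1]]]'

```text
time_s: 11.0
position: [0.536, -0.1014, 0.0869]
tool_rot: [0.0, 1.0, 0.009, -0.0]
wrist_force: [-0.4, 0.2, -0.6]
width: 0.0333
grip_force: 25.4
```

Run:
```python
from h import *
for i in range(4):
    o=r.get_obs();print(o['time_s'],np.round(o['wrist_force'],2),np.round(o['wrist_torque'],3),np.round(o['position'],4)); r.get_image('top')
```

```text
11.0 [-0.41  0.17 -0.62] [-0.026 -0.006  0.007] [ 0.536  -0.1014  0.0869]
11.05 [ 0.22 -0.31 -1.27] [-0.013 -0.071  0.036] [ 0.5357 -0.1013  0.0865]
11.1 [-0.7   0.37  0.04] [-0.023 -0.01  -0.01 ] [ 0.5358 -0.1013  0.0868]
11.15 [-0.34 -0.23 -0.45] [ 0.049 -0.037 -0.051] [ 0.5359 -0.1014  0.087 ]
```

The gear is over the pin (underside at about 0.072 m) with no contact force. I go on down to just past the square's top.

>>> send_rows --series '[[[0, 0, -1, 0, 0, 0, 1], [0, 0, -2, 0, 0, 0, 1], [0, 0, -2.6, 0, 0, 0, 1], [0, 0, -2.8, 0, 0, 0, 1], [0, 0, -3, 0, 0, 0, 1], [0, 0, -3.1, 0, 0, 0, 1], [0, 0, -3.2, 0, 0, 0, 1]]]'

```text
time_s: 12.08
position: [0.536, -0.1014, 0.0554]
tool_rot: [0.0, 1.0, 0.009, 0.0]
wrist_force: [1.6, 0.2, -0.0]
width: 0.0333
grip_force: 25.4
```

>>> send_rows --series '[[[0, 0, -0.3, 0, 0, 0, 1], [0, 0, -0.6, 0, 0, 0, 1], [0, 0, -0.8, 0, 0, 0, 1], [0, 0, -0.9, 0, 0, 0, 1], [0, 0, -1.0, 0, 0, 0, 1], [0, 0, -1.1, 0, 0, 0, 1]]]'

```text
time_s: 12.82
position: [0.5361, -0.1014, 0.0443]
tool_rot: [0.0, 1.0, 0.009, 0.0]
wrist_force: [-0.4, 0.9, -0.4]
width: 0.0332
grip_force: 25.4
```

>>> send_rows --series '[[[0, 0, 0, 0, 0, 0, 0.3], [0, 0, 0, 0, 0, 0, 0.3], [0, 0, 0.5, 0, 0, 0, 0.3], [0, 0, 5, 0, 0, 0, 0.3], [0, 0, 11, 0, 0, 0, 0.3], [0, 0, 16, 0, 0, 0, 0.3], [0, 0, 16, 0, 0, 0, 0.3]]]'

```text
time_s: 13.7
position: [0.5388, -0.1023, 0.2095]
tool_rot: [0.002, 1.0, 0.009, 0.005]
wrist_force: [-0.4, -0.6, -0.7]
width: 0.0598
grip_force: 0.0
```

Run:
```python
from h import *
im,d,W=wr(('pin',(.5366,-.102),.073,.1,.03),('boss',(.5366,-.102),.050,.062,.03),('gear',(.5366,-.102),.034,.042,.04),('spacer',(.63,.0455),.008,.02,.03))
m=(np.hypot(W[...,0]-.536,W[...,1]+.1013)<.03); print(np.histogram(W[m][:,2],bins=np.arange(.028,.09,.004)))
o=r.get_obs();print(o['time_s'],o['position'])
```

```text
[ 0.5388 -0.1023  0.2095] tool y deg -88.92
pin 233 [ 535.4 -101.4] [19.2 19.5] 45.8 z 0.0787 px 306 329 218 241
boss 833 [ 534.5 -101.7] [34.6 33.4] 1.9 z 0.055 px 299 336 205 242
gear 1771 [ 534.6 -101.6] [64.2 64.2] 2.4 z 0.0371 px 284 351 186 251
spacer 823 [628.  48.] [35.1 35. ] 20.0 z 0.0129 px 140 180 94 133
(array([  33,  116, 1339,  161,   91,   69,  716,   85,   23,   20,   27,
         27,  157,   52,    0]), array([0.028, 0.032, 0.036, 0.04 , 0.044, 0.048, 0.052, 0.056, 0.06 ,
       0.064, 0.068, 0.072, 0.076, 0.08 , 0.084, 0.088]))
13.75 [ 0.53705303 -0.10170057  0.2067186 ]
```

The gear is home: disc top at 0.037–0.038 m, boss top at 0.055–0.056 m, centred within about 1 mm. Next is the spacer.

>>> send_rows --series '[[[3, 5, 0, 0, 0, 0, 0.3], [6, 10, 0, 0, 0, 0, 0.3], [9.2, 15, -3, 0, 0, 0, 0.3], [9.2, 15, -5.4, 0, 0, 0, 0.3], [9.2, 15, -5.4, 0, 0, 0, 0.3], [9.2, 15, -5.4, 0, 0, 0, 0.3], [9.2, 15, -5.4, 0, 0, 0, 0.3]]]'

```text
time_s: 14.62
position: [0.6284, 0.0478, 0.1516]
tool_rot: [0.0, 1.0, 0.009, 0.001]
wrist_force: [0.0, 0.2, -0.5]
width: 0.0595
grip_force: 0.0
```

Run:
```python
from h import *
im,d,W=wr(('spacer',(.63,.047),.008,.02,.03),('bearing',(.577,.199),.008,.02,.04))
o=r.get_obs();print(o['time_s'],o['position'])
```

```text
[0.6284 0.0478 0.1516] tool y deg -88.99
spacer 844 [628.6  48.9] [35.1 35. ] 42.4 z 0.0129 px 297 338 202 242
bearing 2099 [577.  198.2] [51.  51.3] 7.0 z 0.0139 px 121 181 247 301
14.675 [0.62837729 0.0478075  0.15163474]
```

>>> send_rows --series '[[[0.05, 0.02, -6, 0, 0, 0, 0.3], [0.05, 0.02, -11, 0, 0, 0, 0.3], [0.05, 0.02, -14.4, 0, 0, 0, 0.3], [0.05, 0.02, -14.4, 0, 0, 0, 0.3], [0.05, 0.02, -14.4, 0, 0, 0, 0.3], [0.05, 0.02, -14.4, 0, 0, 0, 1], [0.05, 0.02, -14.4, 0, 0, 0, 1], [0.05, 0.02, -14.4, 0, 0, 0, 1], [0.05, 0.02, -14.4, 0, 0, 0, 1], [0.05, 0.02, -14.4, 0, 0, 0, 1]]]' --newtons 25

```text
time_s: 15.92
position: [0.6301, 0.0487, 0.0088]
tool_rot: [0.0, 1.0, 0.01, 0.002]
wrist_force: [-0.6, -0.4, 5.5]
width: 0.0345
grip_force: 24.4
```

Run:
```python
from h import *
for i in range(3):
    o=r.get_obs();print(o['time_s'],np.round(o['wrist_force'],2),o['width'],np.round(o['position'],4)); im,d=grab('wrist')
_,_,p,q=load('wrist');W=world('wrist',d,p,q)
rect('spacer',W,(.6285,.048),.006,.03,.0175)
```

```text
15.925 [-0.64 -0.4   5.51] 0.034467992162100405 [0.6301 0.0487 0.0088]
15.975 [ 0.08 -0.23  4.88] 0.033896663424799495 [0.6301 0.0487 0.0088]
16.025 [-0.63 -1.16  4.85] 0.03398516724945052 [0.63   0.0487 0.0088]
spacer 3160 [628.6  48.3] [34.7 34.3] 2.1 z 0.0128 px 278 361 270 343
```

>>> send_rows --series '[[[0, 0, 3, 0, 0, 0, 1], [0, 0, 9, 0, 0, 0, 1], [-3, -5, 14, 0, 0, 0, 1], [-6, -10, 14, 0, 0, 0, 1], [-9.15, -15, 13, 0, 0, 0, 1], [-9.15, -15, 11, 0, 0, 0, 1], [-9.15, -15, 10.9, 0, 0, 0, 1], [-9.15, -15, 10.9, 0, 0, 0, 1], [-9.15, -15, 10.9, 0, 0, 0, 1], [-9.15, -15, 10.9, 0, 0, 0, 1]]]'

```text
time_s: 17.32
position: [0.5377, -0.1006, 0.1158]
tool_rot: [0.0, 1.0, 0.01, 0.0]
wrist_force: [0.2, -0.9, -0.2]
width: 0.0341
grip_force: 25.1
```

Run:
```python
from h import *
for i in range(3):
    o=r.get_obs();print(o['time_s'],np.round(o['wrist_force'],2),o['width'],np.round(o['position'],4)); im,d=grab('wrist')
_,_,p,q=load('wrist');W=world('wrist',d,p,q)
rect('spacer',W,(.5356,-.1015),.114,.13,.0175)
save('wrist3',im[200:420,200:440])
```

```text
17.325 [ 0.2  -0.92 -0.18] 0.034062497478889335 [ 0.5377 -0.1006  0.1158]
17.375 [-0.77 -0.16 -0.57] 0.034047224024508445 [ 0.5375 -0.1007  0.1157]
17.425 [0.04 0.99 0.5 ] 0.03395604353823843 [ 0.5374 -0.1008  0.1155]
spacer 2881 [ 535.7 -101.2] [34.8 34.2] 0.2 z 0.1195 px 280 359 271 343
```

View pics/wrist3.png

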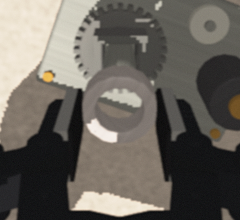

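The ring (at (118,100) in the crop) is held level and sits over the shaft by the wrist measure. I lower it.

>>> send_rows --series '[[[0, 0, -1, 0, 0, 0, 1], [0, 0, -1.6, 0, 0, 0, 1], [0, 0, -2, 0, 0, 0, 1], [0, 0, -2.4, 0, 0, 0, 1], [0, 0, -2.8, 0, 0, 0, 1], [0, 0, -3.2, 0, 0, 0, 1], [0, 0, -3.3, 0, 0, 0, 1]]]'

```text
time_s: 18.35
position: [0.5368, -0.1011, 0.082]
tool_rot: [-0.0, 1.0, 0.009, -0.0]
wrist_force: [-0.1, 0.1, -0.5]
width: 0.0345
grip_force: 25.1
```

Ring over the pin with no force. I go on down to the boss (TCP about 0.065).

>>> send_rows --series '[[[0, 0, -0.5, 0, 0, 0, 1], [0, 0, -1, 0, 0, 0, 1], [0, 0, -1.3, 0, 0, 0, 1], [0, 0, -1.5, 0, 0, 0, 1], [0, 0, -1.6, 0, 0, 0, 1], [0, 0, -1.7, 0, 0, 0, 1]]]'

```text
time_s: 19.1
position: [0.5371, -0.1012, 0.0654]
tool_rot: [0.0, 1.0, 0.009, 0.0]
wrist_force: [0.2, -1.1, -0.7]
width: 0.0338
grip_force: 25.1
```

>>> send_rows --series '[[[0, 0, 0, 0, 0, 0, 0.3], [0, 0, 0, 0, 0, 0, 0.3], [0, 0, 0.5, 0, 0, 0, 0.3], [0, 0, 5, 0, 0, 0, 0.3], [0, 0, 11, 0, 0, 0, 0.3], [0, 0, 14, 0, 0, 0, 0.3], [0, 0, 14, 0, 0, 0, 0.3], [0, 0, 14, 0, 0, 0, 0.3]]]'

```text
time_s: 20.1
position: [0.5363, -0.101, 0.2047]
tool_rot: [-0.0, 1.0, 0.009, -0.001]
wrist_force: [-0.4, 0.2, -0.3]
width: 0.0597
grip_force: 0.0
```

Run:
```python
from h import *
im,d,W=wr(('pin',(.5366,-.102),.075,.1,.03),('spacer',(.5366,-.102),.064,.074,.03),('gear',(.5366,-.102),.034,.042,.04),('knob',(.46,.049),.030,.045,.03),('cap',(.46,.049),.004,.045,.03))
o=r.get_obs();print(o['time_s'],o['position'])
```

```text
[ 0.5363 -0.101   0.2047] tool y deg -88.92
pin 224 [ 535.6 -101.4] [19.2 19. ] 0.9 z 0.0789 px 308 331 216 238
spacer 870 [ 535.2 -101.8] [35.  34.3] 1.4 z 0.0689 px 300 340 204 244
gear 1699 [ 534.3 -101.9] [64.5 64.6] 58.1 z 0.0371 px 286 354 182 249
knob 516 [459.6  48.6] [25.2 25.6] 34.4 z 0.0349 px 157 184 272 296
cap 1159 [461.3  46.5] [36. 31.] 34.4 z 0.0252 px 157 197 258 296
20.15 [ 0.536008   -0.10087539  0.2040848 ]
```

The spacer is home (top at 0.069–0.070 m). The cap is upright with its knob at (0.4596, 0.0486).

>>> send_rows --series '[[[-3, 5, 0, 0, 0, 0, 0.3], [-6, 10, 0, 0, 0, 0, 0.3], [-7.7, 15, -2, 0, 0, 0, 0.3], [-7.7, 15, -4, 0, 0, 0, 0.3], [-7.7, 15, -4, 0, 0, 0, 0.3], [-7.7, 15, -4, 0, 0, 0, 0.3], [-7.7, 15, -4, 0, 0, 0, 0.3]]]'

```text
time_s: 21.02
position: [0.4608, 0.0482, 0.1658]
tool_rot: [0.0, 1.0, 0.009, 0.0]
wrist_force: [0.5, -0.5, -0.3]
width: 0.0597
grip_force: 0.0
```

Run:
```python
from h import *
im,d,W=wr(('knob',(.46,.049),.032,.045,.03),('skirt',(.46,.049),.018,.026,.03),('cap',(.46,.049),.004,.045,.03))
o=r.get_obs();print(o['time_s'],o['position'])
```

```text
[0.4608 0.0482 0.1658] tool y deg -88.99
knob 714 [459.4  49. ] [24.8 25.2] 4.5 z 0.0351 px 303 333 212 241
skirt 436 [459.8  49. ] [35.4 35.3] 5.0 z 0.0208 px 298 338 202 241
cap 1332 [459.8  49. ] [35.4 36.1] 5.0 z 0.034 px 298 338 199 241
21.075 [0.46071326 0.04821582 0.16580882]
```

>>> send_rows --series '[[[-0.05, 0, -6, 0, 0, 0, 0.3], [-0.05, 0, -11, 0, 0, 0, 0.3], [-0.05, 0, -14, 0, 0, 0, 0.3], [-0.05, 0, -15.9, 0, 0, 0, 0.3], [-0.05, 0, -15.9, 0, 0, 0, 0.3], [-0.05, 0, -15.9, 0, 0, 0, 1], [-0.05, 0, -15.9, 0, 0, 0, 1], [-0.05, 0, -15.9, 0, 0, 0, 1], [-0.05, 0, -15.9, 0, 0, 0, 1], [-0.05, 0, -15.9, 0, 0, 0, 1]]]' --newtons 25

```text
time_s: 22.32
position: [0.4607, 0.0486, 0.0075]
tool_rot: [0.0, 1.0, 0.01, 0.001]
wrist_force: [-0.3, -2.0, 7.5]
width: 0.0331
grip_force: 25.3
```

Run:
```python
from h import *
for i in range(3):
    o=r.get_obs();print(o['time_s'],np.round(o['wrist_force'],2),o['width'],np.round(o['position'],4)); im,d=grab('wrist')
_,_,p,q=load('wrist');W=world('wrist',d,p,q)
rect('cap',W,(.46,.049),.006,.05,.0175);rect('knob',W,(.46,.049),.032,.05,.0175)
```

```text
22.325 [-0.31 -2.01  7.54] 0.0330802075036454 [0.4607 0.0486 0.0075]
22.375 [-0.3  -1.54  6.02] 0.03326970017956825 [0.4607 0.0486 0.0075]
22.425 [-0.73 -1.68  6.79] 0.033253303539678224 [0.4607 0.0486 0.0075]
cap 6332 [461.7  48.6] [34.9 31.1] 78.9 z 0.0337 px 268 365 269 372
knob 3344 [459.9  49.4] [34.2 26.4] 64.5 z 0.0351 px 268 365 307 372
```

>>> send_rows --series '[[[0, 0, 3, 0, 0, 0, 1], [0, 0, 9, 0, 0, 0, 1], [3, -5, 14, 0, 0, 0, 1], [6, -10, 14, 0, 0, 0, 1], [7.7, -15, 13, 0, 0, 0, 1], [7.7, -15, 11, 0, 0, 0, 1], [7.7, -15, 10.9, 0, 0, 0, 1], [7.7, -15, 10.9, 0, 0, 0, 1], [7.7, -15, 10.9, 0, 0, 0, 1], [7.7, -15, 10.9, 0, 0, 0, 1]]]'

```text
time_s: 23.72
position: [0.5368, -0.1007, 0.1161]
tool_rot: [0.0, 1.0, 0.01, 0.001]
wrist_force: [0.0, -0.3, -0.4]
width: 0.033
grip_force: 25.3
```

Run:
```python
from h import *
for i in range(3):
    o=r.get_obs();print(o['time_s'],np.round(o['wrist_force'],2),o['width'],np.round(o['position'],4)); im,d=grab('wrist')
_,_,p,q=load('wrist');W=world('wrist',d,p,q)
rect('knob',W,(.5356,-.1015),.139,.15,.0145)
```

```text
23.725 [ 0.01 -0.27 -0.41] 0.033045901180298896 [ 0.5368 -0.1007  0.1161]
23.775 [-0.6  -0.31 -1.23] 0.03277587610141734 [ 0.5367 -0.1007  0.116 ]
23.825 [-0.14 -0.3  -0.03] 0.033125148109865915 [ 0.5367 -0.1008  0.1158]
knob 3095 [ 535.6 -101.1] [25.5 26.3] 71.8 z 0.1432 px 288 352 306 367
```

The cap is centred over the shaft by the wrist measure. I lower it gently.

>>> send_rows --series '[[[-0.03, 0, -1, 0, 0, 0, 1], [-0.03, 0, -1.8, 0, 0, 0, 1], [-0.03, 0, -2.2, 0, 0, 0, 1], [-0.03, 0, -2.5, 0, 0, 0, 1], [-0.03, 0, -2.8, 0, 0, 0, 1], [-0.03, 0, -3.1, 0, 0, 0, 1], [-0.03, 0, -3.2, 0, 0, 0, 1]]]'

```text
time_s: 24.75
position: [0.5363, -0.1012, 0.0832]
tool_rot: [0.0, 1.0, 0.009, 0.0]
wrist_force: [1.0, 1.0, -0.2]
width: 0.0333
grip_force: 25.3
```

>>> send_rows --series '[[[0, 0, -0.2, 0, 0, 0, 1], [0, 0, -0.4, 0, 0, 0, 1], [0, 0, -0.5, 0, 0, 0, 1], [0, 0, -0.55, 0, 0, 0, 1], [0, 0, -0.55, 0, 0, 0, 1]]]'

```text
time_s: 25.38
position: [0.5363, -0.1012, 0.0778]
tool_rot: [0.0, 1.0, 0.009, 0.0]
wrist_force: [0.9, 0.8, -0.9]
width: 0.033
grip_force: 25.3
```

Height matches home (0.0778 against an expected 0.0775). I release and rise.

>>> send_rows --series '[[[0, 0, 0, 0, 0, 0, 0.3], [0, 0, 0, 0, 0, 0, 0.3], [0, 0, 0.5, 0, 0, 0, 0.3], [0, 0, 5, 0, 0, 0, 0.3], [0, 0, 11, 0, 0, 0, 0.3], [0, 0, 14, 0, 0, 0, 0.3], [0, 0, 14, 0, 0, 0, 0.3], [0, 0, 14, 0, 0, 0, 0.3]]]'

```text
time_s: 26.38
position: [0.5354, -0.101, 0.2171]
tool_rot: [-0.0, 1.0, 0.009, -0.001]
wrist_force: [-0.9, -0.0, -0.4]
width: 0.0598
grip_force: 0.0
```

Run:
```python
from h import *
im,d,W=wr(('knob',(.5366,-.102),.100,.11,.03),('skirt',(.5366,-.102),.086,.095,.03),('gear',(.5366,-.102),.034,.042,.04))
save('wrist4',im); o=r.get_obs();print(o['time_s'],o['position'])
```

```text
[ 0.5354 -0.101   0.2171] tool y deg -88.92
knob 833 [ 535.3 -101.7] [25.  25.2] 2.7 z 0.105 px 304 336 215 247
skirt 501 [ 535.6 -101.4] [35.1 35.7] 2.5 z 0.0906 px 298 341 205 246
gear 1378 [ 537.2 -101.9] [58.9 64.5] 1.4 z 0.0371 px 287 353 179 238
26.425 [ 0.53519929 -0.10088542  0.21650297]
```

View pics/wrist4.png

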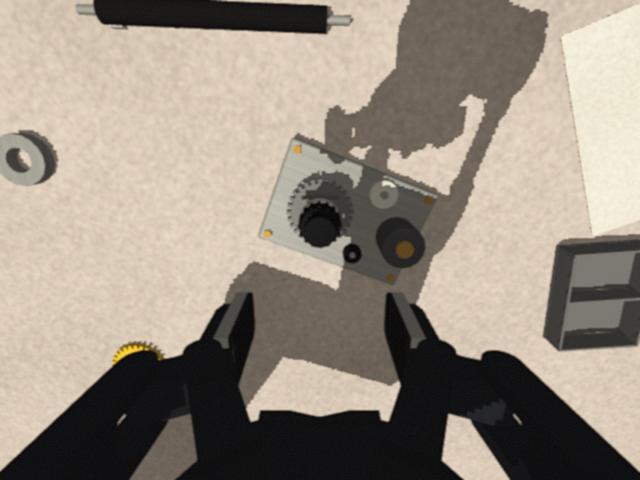

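The picture shows the cap (320,228) upright on the stack, with the gear (320,205) flat on the collar and the gripper clear. The knob top at 0.105 m (wrist depths read about 1 mm low) matches the expected 0.106 m. I hand the job in.

```bash
python3 -c "
from station import r
print(r.job_done())"
```

```text
the job is handed in; nothing more can be done
None
```

I stacked the gear, spacer and cap on the shaft and handed the job in at about 26 s. By my measurements all three are within about 1 mm of home height and about 1.5 mm of centre. I saw no contact force while lowering the parts. The judge's verdict was not shown.

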